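Find the weak spring clip by pulling its card

ROBOT

A 6-joint arm with a two-finger parallel gripper is mounted at the origin on a cart in front of the work surface, level with it; the furniture and walls round the work are solid. World frame = base frame: x ahead of the robot, y to its left, z up, the work surface at z = 0. Lengths are in mm, angles in rad, forces in N, time in s.
With the tool pointing down it reaches from about 350 to 875 mm from the base axis. Payload 4.2 kg.
Tool frame: the origin (TCP) lies between the finger pads; the fingertips stand 11 mm ahead of it and the grasp point (between the pads) lies 8 mm behind it; z points along the fingers, y is the direction in which the jaws open and shut (so a half turn about z gives the same grasp; the last joint's range is limited). The gripper opens to 85 mm and grips with 20 to 120 N. Pads are 22 mm wide; open, the fingers measure 114 mm over their backs; the gripper's body (76 mm by 85 mm) begins 54 mm behind the grasp point. The pads swing forward as they close: fully open they stand 13 mm farther back than shut.
Start: joints at [1.363, 0.385, 0.008, 0, -1.194, -0.259], TCP at [281.236, 558.127, 220.412] pointing down, gripper open.
Joint ranges: [-3.14, 3.14], [-1.21, 2.06], [-1.07, 1.41], [-3.16, 2.05], [-2.99, -0.16], [-3.1, 3.1]. Speed limits (rad/s): [2.79, 2.79, 3.14, 3.14, 3.14, 3.14].

INTERFACE

Orientations are given as a unit quaternion [x, y, z, w].
In Python, from bench import * gives the robot as it stands. The module is installed in compiled form; this text tells all that it offers.
- The arm moves only by the tool drive_tool, never from a script. Its argument "increments" is a list of rows, each a list of 3 entries, a list of its own where there are three numbers: the gripper command: -1 is shut, 1 is fully open, values between are in proportion, then the shift along the tool's x, y, z scaled (see below), then the turn about the tool's z scaled (see below). In form: [[hand, [tx, ty, tz], turn], ...]. A call has 1 to 20 rows; each row shifts and turns the commanded pose from where the row before left it, along the tool's axes as they then stand; what a row does not reach is not made up. The controller multiplies each number of a shift by 0.3 m and each number of a turn by 2 rad. A row lasts 1/8 s, in which the tool goes at most 62.5 mm and 10.7 degrees, less where a joint would pass 70% of its speed; a pose out of reach is approached as far as the arm can. A call with a number of a shift or a turn outside -1 to 1 is refused whole. A call with a gripper value outside its range is refused whole. The fingers move at their own pace and stop on an object; the grip force is fixed at half the most. Time passes only in rows, so rows that do not move let the fingers close. It gives the time, the measured TCP pose, the force and the opening at its end, in the units of the state.
- read_state(): the state, without advancing time (a new reading comes with each control period).
- get_image(name): name is "scene" or "top" or "wrist"; returns the picture (420x560x3 uint8, red, green, blue); there is no depth.
- calibration(name): a dict with "fovy" (degrees; the focal length in pixels is half the picture's height over the tangent of half this angle, whatever the lens; pixels are square), "cx", "cy" (the principal point, pixels), "k1" (the pictures are not rectified: a ray, as slopes to the right and down, at radius r is drawn at 1 + k1 r^2 times it, then the intrinsics apply), "R" (3x3) and "t" (3): a world point X has camera coordinates R X + t. Camera axes: x right, y down, z forward; pixel columns grow to the right and rows downward; lengths in mm; the calibration is good to about 2 mm. A picture is of the moment at which its call begins: read the wrist's pose just before it. calibration takes no time and is no camera call; for the wrist camera it gives the pose at the moment of the call.
- job_done(): hands the job in, once; it reports no verdict.
The state is a dict: "clock": time; "joints": joint angles; "joint_vel": joint speeds; "joint_efforts": joint torques, N m; "position": TCP position; "ee_rot": TCP orientation; "contact_force": force on the tool from outside, world axes, zero at the start; "wrist_torque": the same for the moment, N m; "gripper_width": finger opening in mm.
Only numpy, scipy, OpenCV 4.12 (cv2) and the standard library are available. Lean on these libraries where they do the work, as an engineer would, in place of code of your own. Each camera call takes 0.05 s, during which the arm holds its last target.

TASK

One of the three spring clips on the rack has gone weak: find it by pulling gently straight up on the test cards, never with more than 10 N on any clip. Draw the card out of the weak clip and stand it gently in the slot of the white stand, all the way down; leave the other two cards fully seated in their clips and the things around undisturbed.

Things in the scene. Friction and masses are not known exactly. Their poses are not given: they have to be found in the camera images.
- rack_mid (a point): Middle of the top of an aluminium base plate (110 x 280 x 12 mm, fixed), 12 mm above the worktop. Three like steel spring clips stand on it in a row along its y, at y = +85, 0, -85 mm; x = across the row, z = up. In each a card stands upright, its foot on a seat 40 mm above this point; the clip's head reaches 40 mm above the seat, 44 wide.
- rack: The base plate; origin at the centre of its underside, 12 mm below rack_mid. A clip holds its card 34 mm above the seat, between a fixed rear jaw (+x side) and a sprung front jaw, so a card comes free once drawn up about 36 mm. A sound clip lets its card slide only from about 14 N up, the weak one at about 3 to 6 N.
- card_left_grip (a point): Test card in the left (+y) clip of the rack: a flat upright steel tongue 40 wide x 4 thick x 72 high (mm) with a grey plastic grip block 40 wide x 12 thick x 26 high on top, 98 high and about 40 g in all; all three cards are alike. The point is the centre of the grip block, 83 mm above the card's foot. x = across its thickness, y = along its width, z = up.
- card_left_foot (a point): Centre of the underside of the same left card; same axes.
- card_left: The same left card; origin at the centre of its underside.
- card_middle_grip (a point): Test card in the middle clip of the rack: a flat upright steel tongue 40 wide x 4 thick x 72 high (mm) with a grey plastic grip block 40 wide x 12 thick x 26 high on top, 98 high and about 40 g in all; all three cards are alike. The point is the centre of the grip block, 83 mm above the card's foot. x = across its thickness, y = along its width, z = up.
- card_middle_foot (a point): Centre of the underside of the same middle card; same axes.
- card_middle: The same middle card; origin at the centre of its underside.
- card_right_grip (a point): Test card in the right (-y) clip of the rack: a flat upright steel tongue 40 wide x 4 thick x 72 high (mm) with a grey plastic grip block 40 wide x 12 thick x 26 high on top, 98 high and about 40 g in all; all three cards are alike. The point is the centre of the grip block, 83 mm above the card's foot. x = across its thickness, y = along its width, z = up.
- card_right_foot (a point): Centre of the underside of the same right card; same axes.
- card_right: The same right card; origin at the centre of its underside.
- clip_a_head (a joint): How far one of the three clip heads (which place it stands at differs from start to start) has been pulled up against its gauge spring, m: 0 at rest, 2.5 N per mm (10 N lifts it 4 mm), end stop at 12 mm.
- clip_a_jaw (a joint): Front jaw of the same clip, rad: about -0.03 to 0 with a card in it, about -0.12 when it has shut empty, positive when opened.
- clip_b_head (a joint): How far one of the three clip heads (which place it stands at differs from start to start) has been pulled up against its gauge spring, m: 0 at rest, 2.5 N per mm (10 N lifts it 4 mm), end stop at 12 mm.
- clip_b_jaw (a joint): Front jaw of the same clip, rad: about -0.03 to 0 with a card in it, about -0.12 when it has shut empty, positive when opened.
- clip_c_head (a joint): How far one of the three clip heads (which place it stands at differs from start to start) has been pulled up against its gauge spring, m: 0 at rest, 2.5 N per mm (10 N lifts it 4 mm), end stop at 12 mm.
- clip_c_jaw (a joint): Front jaw of the same clip, rad: about -0.03 to 0 with a card in it, about -0.12 when it has shut empty, positive when opened.
- stand_slot (a point): Centre of the mouth of the slot in the white stand, a fixed block 60 x 80 x 45 mm; the mouth lies on its top, 45 mm above the worktop. The slot is 8 mm (x) by 46 mm (y) and 32 mm deep with 2 mm chamfers; a card stands in it foot down, its width along y, either way round. z up.
- stand: The stand itself; origin at the centre of its underside, directly below the slot.
- screwdriver: Screwdriver with a red handle, 172 mm long, lying near the robot's edge of the work; a bystander. Origin on its underside.
- test_block_round: Round steel test block, diameter 55, 11 high; a bystander. Origin at the centre of its underside.
- sample_jar_0: Small clear sample jar with white lid, diameter 38, 48 high; a bystander. Origin under its centre.
- sample_jar_1: Small clear sample jar with yellow lid, diameter 38, 48 high; a bystander. Origin under its centre.
Things that resemble listed ones, but are neither listed nor needed, are in the scene too. What is shaped like the card_middle but orange is not meant.

How it is judged:
By the outcome, as a careful person would: the job done as asked, in the order asked, and still so for the second after the job is handed in, with the robot touching nothing.
It also fails if it takes over 72 s, if anything falls off the work surface, if the arm or the gripper's body presses on something with over 40 N, if the wrist force passes 120 N, or if a joint passes its speed limit or range.

## Working session

There is one attempt and no reset: what is moved stays moved. The work goes in short steps, Python scripts to look and compute and a tool call to move; the robot and the scene stay as the last step left them, time stands still between calls to the robot, and variables do not carry over. Pictures are saved under pics/ and viewed, and the job is handed in when it is done.

Besides the shell and the picture viewer there is one more tool, called after "Call:" as name([rows], argument=value, ...), one row to a line, values as JSON. drive_tool: Moves the arm, as the interface text tells. Shifts and turns lie within -1 to 1; 1 stands for 0.3 m of shift or 2 rad of turn. Its arguments: {"type":"object","properties":{"increments":{"type":"array"}},"required":["increments"]}

```bash
mkdir -p pics
cat > h.py <<'E'
from bench import *
import numpy as np, cv2
def save(n,im): cv2.imwrite('pics/'+n+'.png',cv2.cvtColor(im,cv2.COLOR_RGB2BGR))
def K(c):
    f=210/np.tan(np.radians(c['fovy'])/2); return f
def ray(c,u,v):
    f=K(c); d=np.array([(u-c['cx'])/f,(v-c['cy'])/f]); s=d.copy()
    for _ in range(30): s=d/(1+c['k1']*(s@s))
    R=np.array(c['R']);t=np.array(c['t']); o=-R.T@t; return o,R.T@np.array([s[0],s[1],1])
def atz(c,u,v,z):
    o,d=ray(c,u,v); return o+d*(z-o[2])/d[2]
def proj(c,X):
    p=np.array(c['R'])@np.array(X,float)+np.array(c['t']); s=p[:2]/p[2]; s=s*(1+c['k1']*(s@s)); return s*K(c)+[c['cx'],c['cy']]
def tri(c1,p1,c2,p2):
    o1,d1=ray(c1,*p1);o2,d2=ray(c2,*p2)
    A=np.stack([d1,-d2],1); s=np.linalg.lstsq(A,o2-o1,rcond=None)[0]
    a=o1+s[0]*d1;b=o2+s[1]*d2; return (a+b)/2,np.linalg.norm(a-b)
E
python3 - <<'E'
from h import *
np.set_printoptions(precision=4,suppress=True)
print(read_state())
for n in ['scene','top','wrist']:
    c=calibration(n); print(n,c); save(n+'0',get_image(n))
E
```

```text
{'clock': 0.0, 'joints': array([ 1.3626,  0.3856,  0.0066, -0.0005, -1.194 , -0.2586]), 'joint_vel': array([ 0.0007,  0.0007,  0.0015, -0.0003,  0.0004, -0.0006]), 'joint_efforts': array([ -0.0003, -39.2288,  18.8401,   4.1861,  -0.0046,   0.    ]), 'position': array([280.9669, 557.595 , 219.3077]), 'ee_rot': array([ 0.9729, -0.2314, -0.0002,  0.0011]), 'contact_force': array([ 0.516 , -0.0048,  0.5363]), 'wrist_torque': array([ 0.0375,  0.0509, -0.0151]), 'gripper_width': 85.53186928579582}
scene {'fovy': 50.915098111207996, 'cx': 289.4622001216537, 'cy': 207.82902386966708, 'k1': -0.08374759366297345, 'R': array([[ 0.5362, -0.8441,  0.0003],
       [-0.6023, -0.3828, -0.7005],
       [ 0.5914,  0.3754, -0.7137]]), 't': array([-102.0626,  435.6698,  715.7677])}
top {'fovy': 54.1596859046479, 'cx': 276.40733096012036, 'cy': 209.66169999546383, 'k1': -0.059865753330262436, 'R': array([[ 0.001 , -0.9996,  0.0275],
       [-0.9878, -0.0053, -0.1555],
       [ 0.1556, -0.027 , -0.9874]]), 't': array([186.6675, 504.0487, 993.2492])}
wrist {'fovy': 63.2029734505345, 'cx': 284.17359025294286, 'cy': 207.00763414529237, 'k1': -0.02786695997255163, 'R': array([[-0.4504, -0.8929,  0.0014],
       [-0.856 ,  0.4322,  0.2838],
       [-0.254 ,  0.1267, -0.9589]]), 't': array([624.1646, -36.2189, 378.724 ])}
```

View pics/scene0.png

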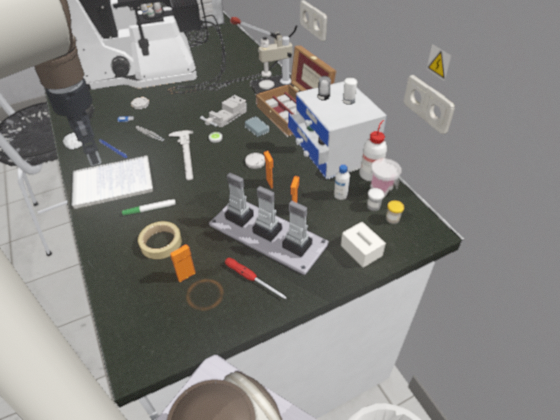

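View pics/top0.png

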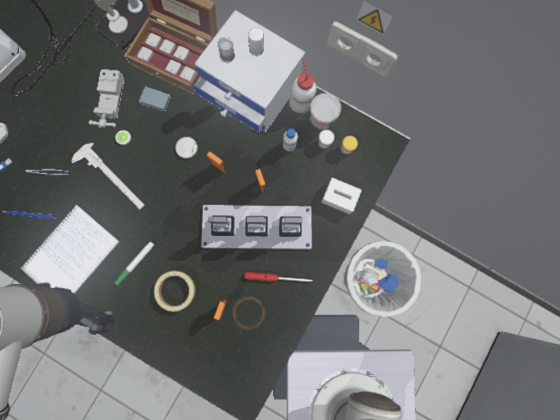

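View pics/wrist0.png

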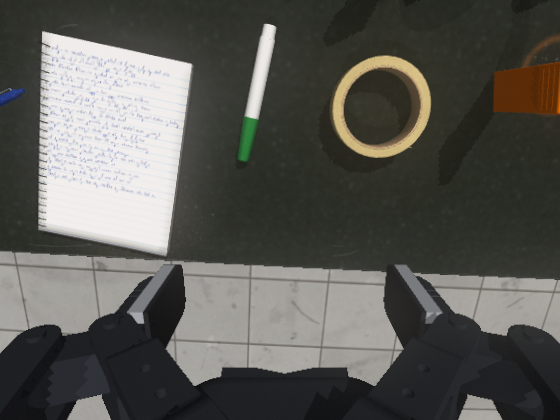

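Run:
```python
import cv2
a=cv2.imread('pics/top0.png')[165:260,195:365]; cv2.imwrite('pics/top0c.png',cv2.resize(a,None,fx=4.7,fy=4.7,interpolation=cv2.INTER_CUBIC))
a=cv2.imread('pics/scene0.png')[165:275,200:395]; cv2.imwrite('pics/scene0c.png',cv2.resize(a,None,fx=4,fy=4,interpolation=cv2.INTER_CUBIC))
```

```text
(no output)
```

View pics/top0c.png

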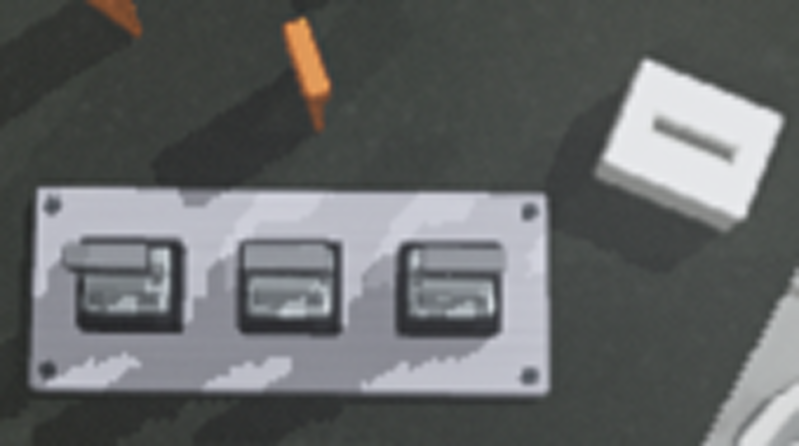

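View pics/scene0c.png

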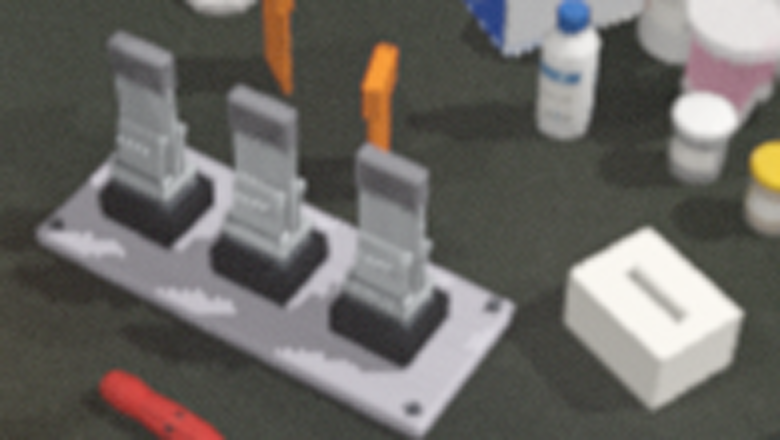

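Run:
```python
from h import *
np.set_printoptions(precision=1,suppress=True)
t=calibration('top');s=calibration('scene')
T=lambda p:(p[0]/4.7+195,p[1]/4.7+165); S=lambda p:(p[0]/4+200,p[1]/4+165)
q=[atz(t,*T(p),12) for p in [(36,187),(548,193),(548,395),(32,390)]]
for x in q: print('plate',x)
m=np.mean(q,0); print('mid',m)
# scene plate corners: left(near -x,+y), bottom right(-x,-y), right (+x,-y)
q=[atz(s,*S(p),12) for p in [(38,235),(418,436),(514,308)]]
for x in q: print('plateS',x)
# stand top
q=[atz(t,*T(p),45) for p in [(647,58),(784,118),(742,220),(602,166)]]
for x in q: print('stand',x)
print(np.mean(q,0))
for p in [(655,120),(737,158)]: print('slot end',atz(t,*T(p),45))
q=[atz(s,*S(p),45) for p in [(568,296),(648,229),(743,313),(655,361)]]
for x in q: print('standS',x)
print(np.mean(q,0)); 
for p in [(630,270),(688,318)]: print('slotS',atz(s,*S(p),45))
# grips: top faces
for n,tt in [('L',[(63,242),(152,242),(152,269),(65,272)]),('M',[(243,242),(333,242),(333,269),(243,269)]),('R',[(413,242),(503,242),(503,272),(413,272)])]:
    for p in tt: print(n,atz(t,*T(p),150))
for n,p in [('L',(110,36)),('L',(172,50)),('M',(229,90)),('M',(297,103)),('R',(359,150)),('R',(428,165))]: print('S',n,atz(s,*S(p),150))
```

```text
plate [519.  376.9  12. ]
plate [517.3  96.8  12. ]
plate [406.6  98.1  12. ]
plate [408.4 376.   12. ]
mid [462.8 236.9  12. ]
plateS [407.4 372.2  12. ]
plateS [403.5  95.7  12. ]
plateS [513.8  95.6  12. ]
stand [585.8  46.   45. ]
stand [553.4 -27.5  45. ]
stand [497.8  -3.1  45. ]
stand [526.5  71.5  45. ]
[540.9  21.7  45. ]
slot end [551.7  42.5  45. ]
slot end [531.3  -1.3  45. ]
standS [512.8  62.1  45. ]
standS [584.7  46.1  45. ]
standS [555.  -28.4  45. ]
standS [496.7  -1.   45. ]
[537.3  19.7  45. ]
slotS [549.8  40.8  45. ]
slotS [534.8  -3.3  45. ]
L [469.5 342.1 150. ]
L [469.7 300.2 150. ]
L [456.9 300.  150. ]
L [455.3 340.8 150. ]
M [469.9 257.3 150. ]
M [470.1 214.8 150. ]
M [457.3 214.7 150. ]
M [457.1 257.1 150. ]
R [470.3 177.  150. ]
R [470.5 134.3 150. ]
R [456.2 134.4 150. ]
R [456. 177. 150.]
S L [461.3 340.5 150. ]
S L [470.6 303.2 150. ]
S M [460.7 256.4 150. ]
S M [472.2 218.8 150. ]
S R [459.6 170.3 150. ]
S R [469.7 133.4 150. ]
```

Call:
drive_tool([
  [1,[0,0,-0.019],0.079],
  [1,[0,0,-0.019],0.079],
  [1,[0,0,-0.019],0.079],
  [1,[0,0,-0.019],0.079],
  [1,[0,0,-0.019],0.079],
  [1,[0,0,-0.019],0.079],
  [1,[0,0,-0.019],0.079],
  [1,[0,0,0],0],
])

```text
clock: 1.15
position: [281.2, 558.2, 260.4]
ee_rot: [-0.707, 0.707, 0.0, 0.0]
contact_force: [-0.5, -0.5, -0.4]
gripper_width: 85.5
```

Call:
drive_tool([
  [1,[0.1,-0.07,0],0],
  [1,[0.1,-0.07,0],0],
  [1,[0.1,-0.07,0],0],
  [1,[0.1,-0.07,0],0],
  [1,[0.1,-0.07,0],0],
  [1,[0.1,-0.07,0],0],
  [1,[0.1,-0.07,0],0],
  [1,[0.1,-0.07,0],0],
  [1,[0,0,0],0],
  [1,[0,0,0],0],
])

```text
clock: 2.4
position: [448.6, 317.9, 260.0]
ee_rot: [-0.707, 0.707, 0.0, -0.0]
contact_force: [-0.3, 0.1, -0.4]
gripper_width: 85.3
```

Run:
```python
from h import *
np.set_printoptions(precision=4,suppress=True)
print({k:v for k,v in read_state().items() if k in('clock','joints','position','ee_rot','contact_force')})
c=calibration('wrist');print(c); import pickle; pickle.dump(c,open('w1.pkl','wb')); save('w1',get_image('wrist'))
for p in [(463,321.5,150),(463,236.5,150),(463,151.5,150),(540,21,45)]: print(proj(c,p))
```

```text
{'clock': 2.4, 'joints': array([ 0.9113,  0.2304, -0.1128, -0.0003, -1.228 , -0.9121]), 'position': array([448.5654, 317.9001, 260.0008]), 'ee_rot': array([-0.7068,  0.7074,  0.0001, -0.0002]), 'contact_force': array([-0.3237,  0.0532, -0.381 ])}
{'fovy': 63.2029734505345, 'cx': 284.17359025294286, 'cy': 207.00763414529237, 'k1': -0.02786695997255163, 'R': array([[-1.    ,  0.0011, -0.0005],
       [ 0.0009,  0.9586,  0.2847],
       [ 0.0008,  0.2847, -0.9586]]), 't': array([ 449.0002, -353.0054,  325.8811])}
[267.0666 204.8941]
[265.343   93.7157]
[263.4329 -38.3905]
[ 180.7091 -156.3506]
```

View pics/w1.png

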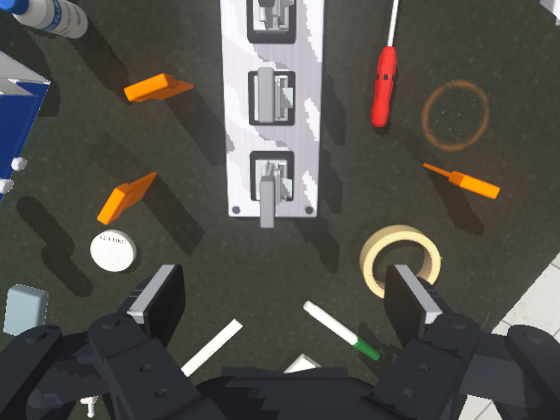

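Run:
```python
import cv2
a=cv2.imread('pics/w1.png')[60:240,215:335]; cv2.imwrite('pics/w1c.png',cv2.resize(a,None,fx=3.3,fy=3.3,interpolation=cv2.INTER_CUBIC))
```

```text
(no output)
```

View pics/w1c.png

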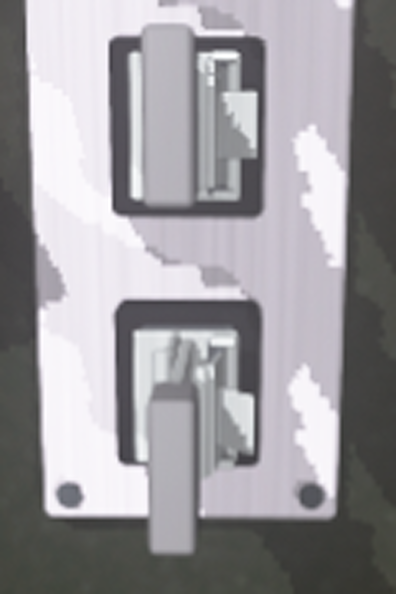

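Run:
```python
from h import *
import pickle
np.set_printoptions(precision=1,suppress=True)
c=pickle.load(open('w1.pkl','rb'))
P=lambda p:(p[0]/3.3+215,p[1]/3.3+60)
for n,ps in [('L',[(149,399),(195,399),(194,553),(149,553)]),('M',[(143,25),(192,25),(193,207),(142,207)])]:
    q=[atz(c,*P(p),150) for p in ps]; print(n,*q,np.mean(q,0))
for p in [(46,518),(334,518)]: print(atz(c,*P(p),12))
for p in [(69,495),(311,495)]: print(atz(c,*P(p),12))
print(atz(c,228,100,12),atz(c,323,100,12))
```

```text
L [468.1 301.8 150. ] [457.2 301.9 150. ] [457.8 340.8 150. ] [469.  340.8 150. ] [463.  321.3 150. ]
M [467.8 218.5 150. ] [457.1 218.5 150. ] [457.2 257.3 150. ] [468.8 257.3 150. ] [462.7 237.9 150. ]
[517.8 377.1  12. ]
[409.8 377.2  12. ]
[508.8 368.1  12. ]
[418.6 368.1  12. ]
[512.5 238.6  12. ] [405.6 238.8  12. ]
```

Call:
drive_tool([
  [1,[-0.011,-0.048,0],0],
  [1,[0,0,0.1],0],
  [1,[0,0,0.1],0],
  [1,[0,0,0.1],0],
  [1,[0,0,0],0],
])

```text
clock: 3.08
position: [462.4, 320.7, 167.8]
ee_rot: [-0.707, 0.707, -0.0, -0.003]
contact_force: [-0.0, 0.6, -0.7]
gripper_width: 85.6
```

Run:
```python
from h import *
np.set_printoptions(precision=4,suppress=True)
print({k:v for k,v in read_state().items() if k in('clock','position','ee_rot','contact_force')})
im=get_image('wrist'); save('w2',im); c=calibration('wrist')
for p in [(457,341,150),(469,341,150),(457,301,150)]: print(proj(c,p))
```

```text
{'clock': 3.075, 'position': array([462.4217, 320.6547, 167.8104]), 'ee_rot': array([-0.7067,  0.7075, -0.0002, -0.0029]), 'contact_force': array([-0.02  ,  0.571 , -0.7392])}
[296.8215 276.6915]
[275.5183 276.7089]
[297.5541 208.6889]
```

View pics/w2.png

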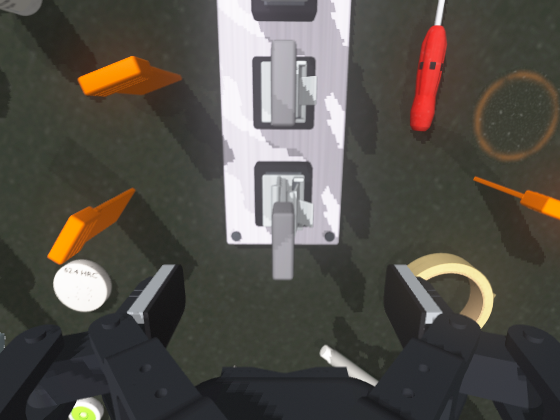

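Run:
```python
from h import *
np.set_printoptions(precision=4,suppress=True)
print({k:v for k,v in read_state().items() if k in('clock','position','ee_rot','contact_force')})
im=get_image('wrist'); save('w3',im); c=calibration('wrist');print(c['R'],c['t'])
for p in [(457,341,150),(469,341,150),(457,301,150)]: print(proj(c,p))
save('w3c',cv2.resize(im[150:300,170:400],None,fx=3.4,fy=3.4,interpolation=cv2.INTER_CUBIC))
```

```text
{'clock': 3.125, 'position': array([463.4408, 321.4926, 169.7972]), 'ee_rot': array([-0.7068,  0.7074, -0.0004, -0.0008]), 'contact_force': array([ 0.0937, -0.3613, -0.143 ])}
[[-1.      0.001  -0.0022]
 [ 0.0004  0.9585  0.2851]
 [ 0.0024  0.2851 -0.9585]] [ 464.68   -331.3987  238.5261]
[297.7679 274.7696]
[276.5813 274.769 ]
[298.5595 207.0805]
```

View pics/w3c.png

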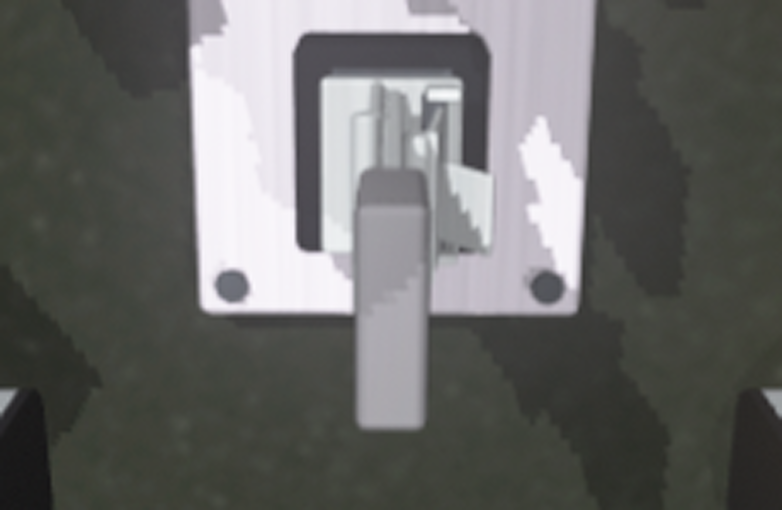

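Call:
drive_tool([
  [1,[0,0,0.045],0],
  [1,[0,0,0.045],0],
  [1,[0,0,0.045],0],
  [1,[0,0,0],0],
  [0,[0,0,0],0],
  [-0.3,[0,0,0],0],
  [-0.5,[0,0,0],0],
  [-0.5,[0,0,0],0],
  [-0.5,[0,0,0],0],
])

```text
clock: 4.3
position: [463.2, 321.1, 129.9]
ee_rot: [-0.706, 0.708, 0.0, 0.0]
contact_force: [-0.2, 0.3, -0.2]
gripper_width: 21.3
```

Run:
```python
from h import *
im=get_image('wrist'); save('w4',im); save('s4',get_image('scene'))
```

```text
(no output)
```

View pics/w4.png

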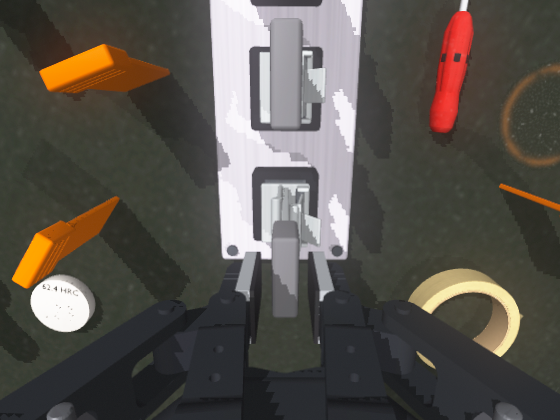

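Call:
drive_tool([
  [-0.6,[0,0,0],0],
  [-0.7,[0,0,0],0],
  [-0.8,[0,0,0],0],
  [-1,[0,0,0],0],
  [-1,[0,0,0],0],
  [-1,[0,0,0],0],
])

```text
clock: 5.15
position: [463.2, 321.1, 130.0]
ee_rot: [-0.706, 0.708, -0.0, 0.0]
contact_force: [-1.2, -0.8, 2.6]
gripper_width: 9.9
```

Run:
```python
from h import *
np.set_printoptions(precision=3,suppress=True)
print({k:v for k,v in read_state().items() if k in('clock','position','ee_rot','contact_force','wrist_torque')})
```

```text
{'clock': 5.15, 'position': array([463.197, 321.095, 130.009]), 'ee_rot': array([-0.706,  0.708, -0.   ,  0.   ]), 'contact_force': array([-1.191, -0.82 ,  2.571]), 'wrist_torque': array([-0.115,  0.292, -0.074])}
```

Call:
drive_tool([
  [-1,[0,0,-0.0017],0],
  [-1,[0,0,0],0],
  [-1,[0,0,-0.0017],0],
  [-1,[0,0,0],0],
  [-1,[0,0,0],0],
])

```text
clock: 5.78
position: [463.0, 321.0, 130.5]
ee_rot: [-0.706, 0.708, 0.0, -0.0]
contact_force: [0.7, -0.6, -2.1]
gripper_width: 10.1
```

Call:
drive_tool([
  [-1,[0,0,-0.0017],0],
  [-1,[0,0,0],0],
  [-1,[0,0,0],0],
])

```text
clock: 6.15
position: [463.0, 320.9, 131.1]
ee_rot: [-0.706, 0.708, 0.0, -0.0]
contact_force: [0.5, 0.7, -3.9]
gripper_width: 10.0
```

Call:
drive_tool([
  [-1,[0,0,-0.0017],0],
  [-1,[0,0,0],0],
  [-1,[0,0,0],0],
])

```text
clock: 6.52
position: [463.0, 320.9, 131.8]
ee_rot: [-0.706, 0.708, 0.0, -0.0]
contact_force: [0.2, -0.1, -3.8]
gripper_width: 9.7
```

Call:
drive_tool([
  [-1,[0,0,-0.0017],0],
  [-1,[0,0,0],0],
  [-1,[0,0,0],0],
])

```text
clock: 6.9
position: [463.0, 321.0, 132.3]
ee_rot: [-0.706, 0.708, 0.0, -0.0]
contact_force: [-0.1, -0.4, -4.0]
gripper_width: 9.5
```

Call:
drive_tool([
  [-1,[0,0,-0.0017],0],
  [-1,[0,0,0],0],
  [-1,[0,0,0],0],
])

```text
clock: 7.28
position: [463.1, 321.0, 132.9]
ee_rot: [-0.706, 0.708, 0.0, -0.0]
contact_force: [-0.0, 0.5, -3.7]
gripper_width: 10.0
```

Call:
drive_tool([
  [-1,[0,0,-0.003],0],
  [-1,[0,0,0],0],
  [-1,[0,0,-0.003],0],
  [-1,[0,0,0],0],
  [-1,[0,0,0],0],
])

```text
clock: 7.9
position: [463.1, 321.0, 134.7]
ee_rot: [-0.706, 0.708, -0.0, -0.0]
contact_force: [-1.0, -0.4, -4.6]
gripper_width: 9.7
```

Run:
```python
from h import *
im=get_image('wrist'); save('w5c',cv2.resize(im[150:350,170:400],None,fx=2.9,fy=2.9,interpolation=cv2.INTER_CUBIC)); s=get_image('scene');save('s5c',cv2.resize(s[140:275,180:345],None,fx=4,fy=4,interpolation=cv2.INTER_CUBIC))
```

```text
(no output)
```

View pics/w5c.png

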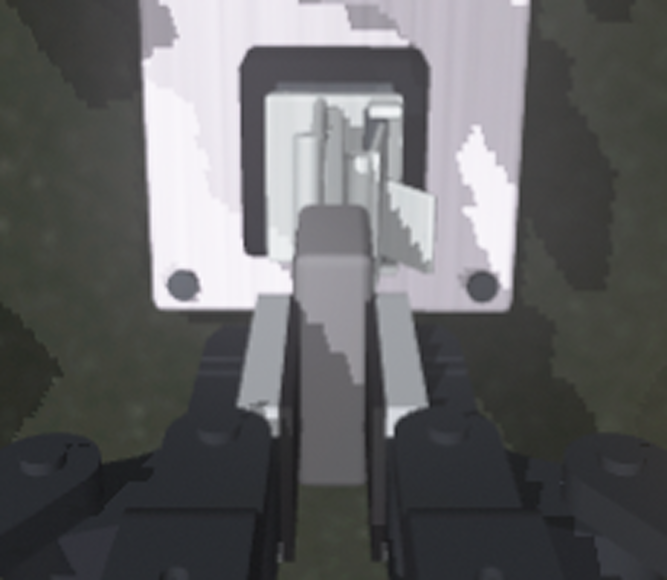

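View pics/s5c.png

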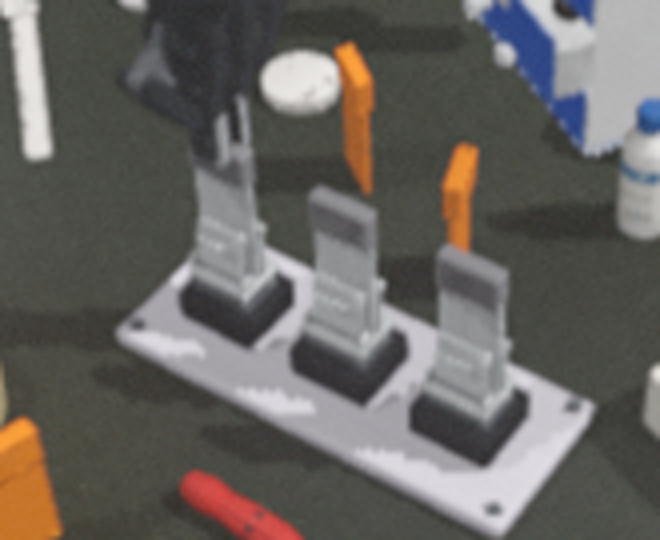

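Call:
drive_tool([
  [-1,[0,0,-0.01],0],
  [-1,[0,0,-0.015],0],
  [-1,[0,0,-0.015],0],
  [-1,[0,0,0],0],
])

```text
clock: 8.5
position: [463.3, 321.2, 147.3]
ee_rot: [-0.706, 0.708, 0.0, 0.0]
contact_force: [-0.2, -0.7, -2.6]
gripper_width: 9.5
```

Call:
drive_tool([
  [-1,[0,0,-0.015],0],
  [-1,[0,0,-0.015],0],
  [-1,[0,0,-0.015],0],
  [-1,[0,0,-0.015],0],
  [-1,[0,0,-0.015],0],
  [-1,[0,0,-0.015],0],
  [-1,[0,0,-0.03],0],
  [-1,[0,0,0],0],
  [-1,[0,0,0],0],
])

```text
clock: 9.62
position: [463.1, 321.0, 182.7]
ee_rot: [-0.706, 0.708, 0.0, 0.0]
contact_force: [0.1, -0.5, -1.5]
gripper_width: 9.8
```

Run:
```python
from h import *
np.set_printoptions(precision=3,suppress=True)
print({k:v for k,v in read_state().items() if k in('clock','position','ee_rot','contact_force','gripper_width')})
im=get_image('wrist'); save('w6',im); s=get_image('scene');save('s6c',cv2.resize(s[110:275,150:345],None,fx=3.5,fy=3.5,interpolation=cv2.INTER_CUBIC))
```

```text
{'clock': 9.625, 'position': array([463.092, 321.031, 182.701]), 'ee_rot': array([-0.706,  0.708,  0.   ,  0.   ]), 'contact_force': array([ 0.147, -0.503, -1.497]), 'gripper_width': 9.785283696793385}
```

View pics/w6.png

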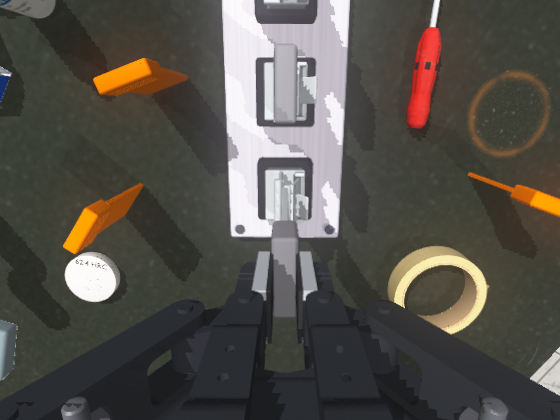

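View pics/s6c.png

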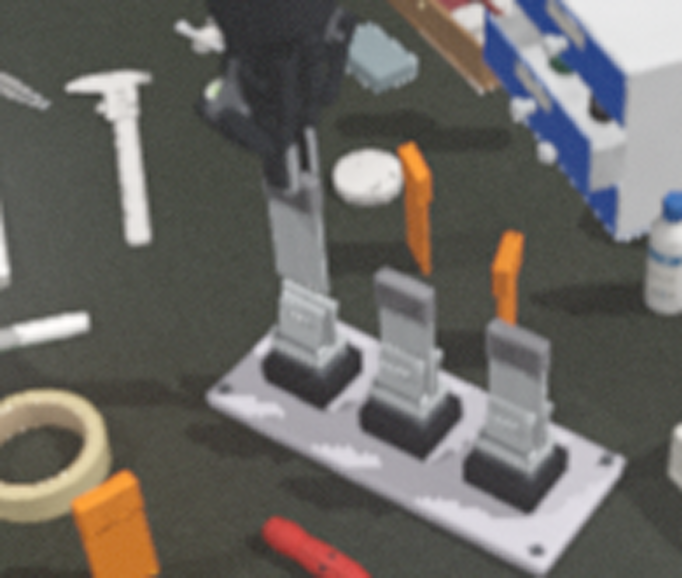

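Call:
drive_tool([
  [-1,[0,0,-0.06],0],
  [-1,[0,0,-0.06],0],
  [-1,[0,0,-0.06],0],
  [-1,[0,0,-0.06],0],
  [-1,[0.1,-0.056,0],0],
  [-1,[0.1,-0.056,0],0],
  [-1,[0.1,-0.056,0],0],
  [-1,[0.1,-0.056,0],0],
  [-1,[0.1,-0.056,0],0],
  [-1,[0.1,-0.056,0],0],
  [-1,[0.093,-0.054,0],0],
  [-1,[0,0,0],0.069],
  [-1,[0,0,0],0.069],
  [-1,[0,0,0],0.069],
  [-1,[0,0,0],0],
  [-1,[0,0,0],0],
  [-1,[0,0,0],0],
])

```text
clock: 11.85
position: [579.7, 113.0, 254.6]
ee_rot: [-0.546, 0.838, 0.0, -0.0]
contact_force: [1.1, 0.8, -0.9]
gripper_width: 9.8
```

Run:
```python
from h import *
import pickle
np.set_printoptions(precision=3,suppress=True)
print({k:v for k,v in read_state().items() if k in('clock','position','ee_rot','contact_force','gripper_width','joints')})
c=calibration('wrist'); im=get_image('wrist'); save('w7',im); pickle.dump(c,open('w7.pkl','wb')); print(proj(c,(540,21,45)))
```

```text
{'clock': 11.85, 'joints': array([ 0.466,  0.305, -0.024, -0.   , -1.242, -0.881]), 'position': array([579.721, 112.971, 254.612]), 'ee_rot': array([-0.546,  0.838,  0.   , -0.   ]), 'contact_force': array([ 1.126,  0.776, -0.869]), 'gripper_width': 9.842245640508827}
[284.295  77.058]
```

View pics/w7.png

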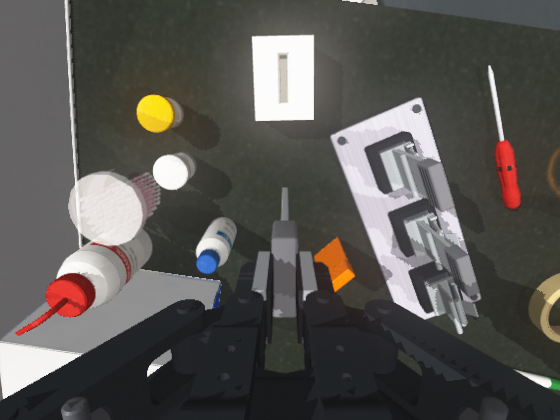

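Run:
```python
import cv2
a=cv2.imread('pics/w7.png')[25:135,235:335]; cv2.imwrite('pics/w7c.png',cv2.resize(a,None,fx=5.4,fy=5.4,interpolation=cv2.INTER_CUBIC))
a=cv2.imread('pics/w7.png')[175:325,235:335]; cv2.imwrite('pics/w7d.png',cv2.resize(a,None,fx=4,fy=4,interpolation=cv2.INTER_CUBIC))
```

```text
(no output)
```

View pics/w7c.png

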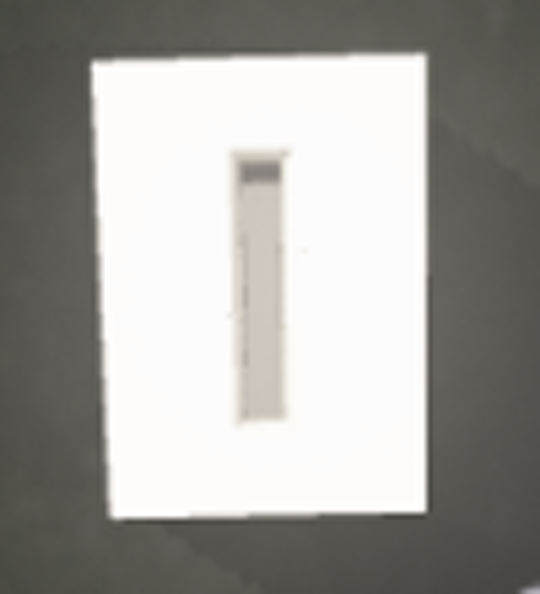

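View pics/w7d.png

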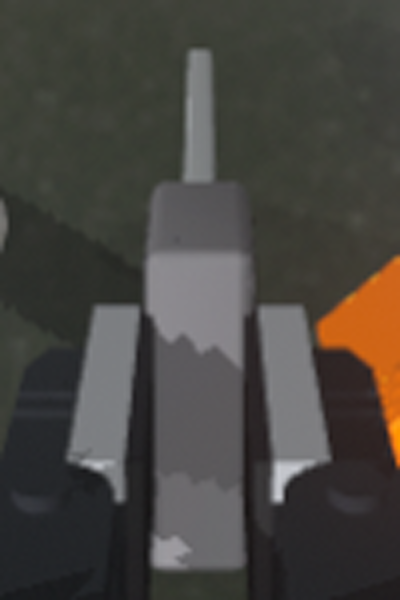

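Run:
```python
from h import *
import pickle
np.set_printoptions(precision=2,suppress=True)
c=pickle.load(open('w7.pkl','rb'))
P=lambda p:(p[0]/5.4+235,p[1]/5.4+25)
co=[atz(c,*P(p),45) for p in [(92,62),(427,55),(427,514),(112,519)]]
print('stand',*co,np.mean(co,0)); 
print([np.linalg.norm(co[i]-co[(i+1)%4]) for i in range(4)])
sl=[atz(c,*P(p),45) for p in [(231,150),(288,150),(287,418),(238,424)]]
print('slot',*sl,np.mean(sl,0),[np.linalg.norm(sl[i]-sl[(i+1)%4]) for i in range(4)])
for a,b in [(3,0),(2,1)]:
    for q in (co,sl):
        d=q[a]-q[b]; print('yaw',np.arctan2(-d[0],d[1]))
tcp=np.array([579.72,112.97,254.6]); yx=np.array([.404,.915]) # slot y
for z in (174,176.6,180):
    f=atz(c,285.0,187,z); print('foot front mid',z,f, (f-tcp)[:2]@yx,(f-tcp)[:2]@np.array([.915,-.404]))
# predicted pixel
R=None
st=read_state(); from scipy.spatial.transform import Rotation as Ro
R=Ro.from_quat(st['ee_rot']).as_matrix(); print(R)
for off in [(20,0,78),(20,0,-20+0)]: print(proj(c,st['position']+R@np.array(off)))
```

```text
stand [553.63 -25.79  45.  ] [498.05  -2.54  45.  ] [528.78  71.82  45.  ] [584.31  48.37  45.  ] [541.19  22.96  45.  ]
[np.float64(60.25192701075839), np.float64(80.46162207743303), np.float64(60.26842654683565), np.float64(80.25086498489182)]
slot [536.77  -2.22  45.  ] [527.28   1.97  45.  ] [546.23  44.88  45.  ] [555.13  42.15  45.  ] [541.35  21.69  45.  ] [np.float64(10.369521725583011), np.float64(46.91357628417188), np.float64(9.310880059692904), np.float64(48.01585935417695)]
yaw -0.3921604076845399
yaw -0.3924665725543262
yaw -0.39197009827497903
yaw -0.4158637749571677
foot front mid 174 [572.76  96.71 174.  ] -17.689018697916655 0.1992195687526257
foot front mid 176.6 [572.52  96.15 176.6 ] -18.2994834802909 0.20424657000376722
foot front mid 180 [572.2   95.42 180.  ] -19.09778358031878 0.2108203408705691
[[-0.4  -0.92 -0.  ]
 [-0.92  0.4  -0.  ]
 [ 0.    0.   -1.  ]]
[285.32 184.61]
[285.89 236.75]
```

Call:
drive_tool([
  [-1,[0,0,0],-0.0115],
  [-1,[0.083,0.0009,0],0],
  [-1,[0.083,0.0009,0],0],
  [-1,[0.083,0.0009,0],0],
  [-1,[0.083,0.0009,0],0],
  [-1,[0,0,0.07],0],
  [-1,[0,0,0.07],0],
  [-1,[0,0,0.07],0],
  [-1,[0,0,0.07],0],
  [-1,[0,0,0.05],0],
  [-1,[0,0,0.02],0],
  [-1,[0,0,0],0],
  [-1,[0,0,0],0],
])

```text
clock: 13.52
position: [541.2, 21.4, 150.5]
ee_rot: [-0.556, 0.831, -0.0, 0.001]
contact_force: [-0.9, -0.5, -0.2]
gripper_width: 9.6
```

Run:
```python
from h import *
import pickle
np.set_printoptions(precision=3,suppress=True)
print({k:v for k,v in read_state().items() if k in('clock','position','ee_rot','contact_force','gripper_width','joints')})
c=calibration('wrist'); im=get_image('wrist'); save('w8',im); pickle.dump(c,open('w8.pkl','wb'))
save('w8c',cv2.resize(im[150:330,195:375],None,fx=3.3,fy=3.3,interpolation=cv2.INTER_CUBIC))
s=get_image('scene');save('s8c',cv2.resize(s[170:290,310:410],None,fx=5,fy=5,interpolation=cv2.INTER_CUBIC))
t=get_image('top');save('t8c',cv2.resize(t[130:230,280:400],None,fx=5,fy=5,interpolation=cv2.INTER_CUBIC))
```

```text
{'clock': 13.525, 'joints': array([ 0.339,  0.306, -0.3  ,  0.   , -0.963, -0.732]), 'position': array([541.177,  21.431, 150.476]), 'ee_rot': array([-0.556,  0.831, -0.   ,  0.001]), 'contact_force': array([-0.881, -0.514, -0.207]), 'gripper_width': 9.564531866010965}
```

View pics/w8c.png

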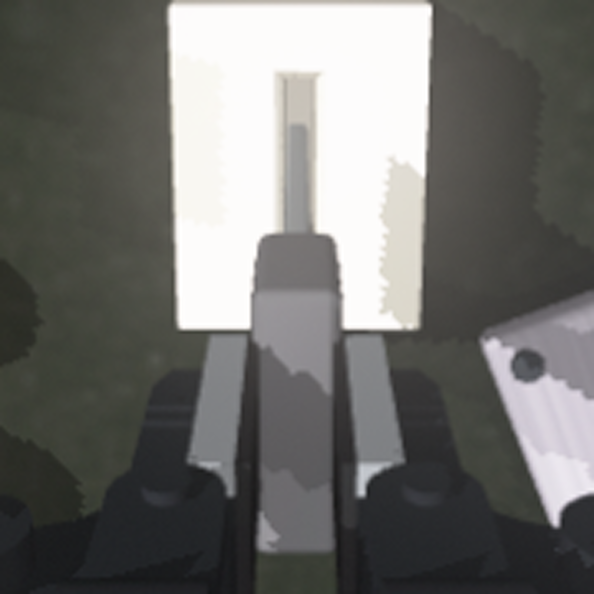

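View pics/s8c.png

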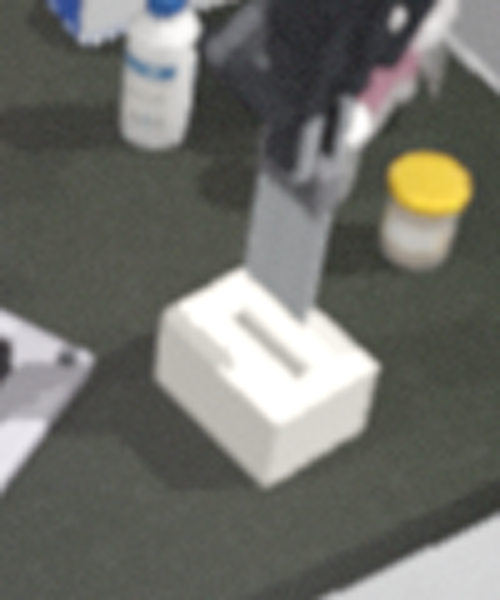

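View pics/t8c.png

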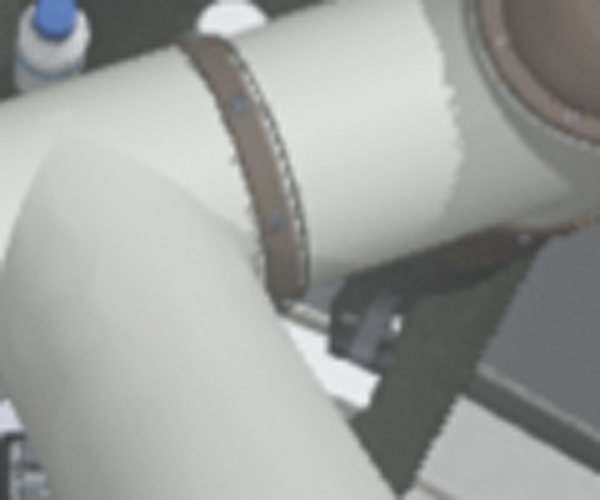

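Run:
```python
from h import *
import pickle
np.set_printoptions(precision=2,suppress=True)
c=pickle.load(open('w8.pkl','rb'))
P=lambda p:(p[0]/3.3+195,p[1]/3.3+150)
xd=np.array([.924,-.382]);yd=np.array([.382,.924]); tcp=np.array([541.18,21.43])
def rel(v): d=v[:2]-tcp; return np.array([d@xd,d@yd])
f=atz(c,*P((297,124)),72.5); print('foot front',f,rel(f))
for p in [(275,72),(321,72),(298,72)]: print('slot end',rel(atz(c,*P(p),45)))
co=[atz(c,*P(p),45) for p in [(168,3),(432,3),(421,329),(178,329)]]; print([rel(x) for x in co],rel(np.mean(co,0)))
for a,b in [(3,0),(2,1)]:
    d=co[a]-co[b]; print('yaw',np.arctan2(-d[0],d[1]))
s=calibration('scene'); S=lambda p:(p[0]/5+310,p[1]/5+170)
for p in [(247,275),(305,318)]: print('scene foot',rel(atz(s,*S(p),72.5)))
for p in [(237,315),(308,372)]: print('scene slot',rel(atz(s,*S(p),45)))
```

```text
foot front [534.64   4.83  72.5 ] [  0.3  -17.84]
slot end [  5.41 -23.72]
slot end [ -5.28 -23.71]
slot end [  0.07 -23.71]
[array([ 29.78, -39.72]), array([-30.55, -39.68]), array([-30.55,  41.06]), array([29.95, 41.06])] [-0.34  0.68]
yaw -0.3941105472807269
yaw -0.39203449791927314
scene foot [ 0.67 19.37]
scene foot [  4.69 -15.3 ]
scene slot [-0.66 20.14]
scene slot [  3.02 -24.57]
```

Call:
drive_tool([
  [-1,[0.004,0.001,0],0],
  [-1,[0,0,0.02],0],
  [-1,[0,0,0.02],0],
  [-1,[0,0,0.02],0],
  [-1,[0,0,0.015],0],
  [-1,[0,0,0.01],0],
  [-1,[0,0,0.01],0],
  [-1,[0,0,0],0],
])

```text
clock: 14.68
position: [539.8, 20.3, 121.0]
ee_rot: [-0.555, 0.832, 0.0, -0.0]
contact_force: [-0.5, -0.2, 0.5]
gripper_width: 9.8
```

Run:
```python
from h import *
np.set_printoptions(precision=3,suppress=True)
print({k:v for k,v in read_state().items() if k in('clock','position','ee_rot','contact_force','gripper_width','joints')})
im=get_image('wrist')
save('w9c',cv2.resize(im[150:330,195:375],None,fx=3.3,fy=3.3,interpolation=cv2.INTER_CUBIC))
```

```text
{'clock': 14.675, 'joints': array([ 0.338,  0.338, -0.339,  0.   , -0.895, -0.731]), 'position': array([539.786,  20.316, 120.97 ]), 'ee_rot': array([-0.555,  0.832,  0.   , -0.   ]), 'contact_force': array([-0.462, -0.218,  0.513]), 'gripper_width': 9.813493921129938}
```

View pics/w9c.png

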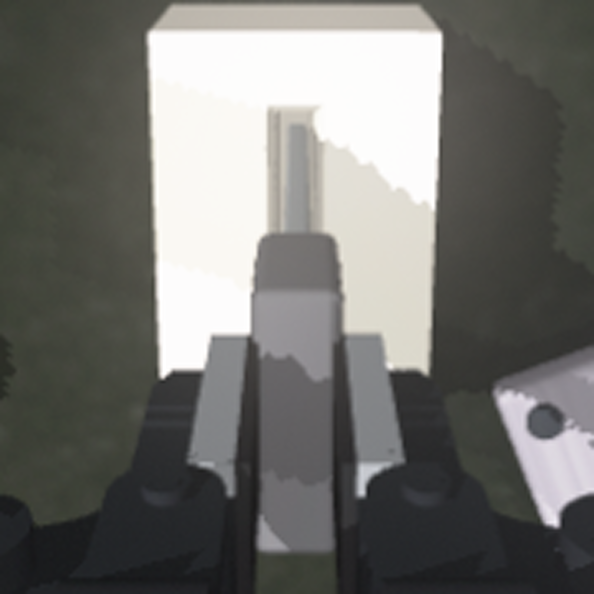

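Call:
drive_tool([
  [-1,[0,-0.0018,0],0],
  [-1,[0,0,0.01],0],
  [-1,[0,0,0.01],0],
  [-1,[0,0,0.01],0],
  [-1,[0,0,0.01],0],
  [-1,[0,0,0],0],
])

```text
clock: 15.48
position: [540.1, 20.1, 108.8]
ee_rot: [-0.555, 0.832, 0.0, -0.0]
contact_force: [0.0, 0.3, -0.1]
gripper_width: 10.0
```

Call:
drive_tool([
  [-1,[0,0,0.01],0],
  [-1,[0,0,0.01],0],
  [-1,[0,0,0.01],0],
  [-1,[0,0,0.008],0],
  [-1,[0,0,0],0],
])

```text
clock: 16.1
position: [540.2, 20.1, 97.5]
ee_rot: [-0.555, 0.832, 0.0, -0.0]
contact_force: [0.1, 0.0, -0.7]
gripper_width: 9.9
```

Call:
drive_tool([
  [-1,[0,0,0.005],0],
  [-1,[0,0,0.005],0],
  [-1,[0,0,0.003],0],
  [-1,[0,0,0],0],
  [-1,[0,0,0],0],
])

```text
clock: 16.73
position: [540.4, 20.1, 93.9]
ee_rot: [-0.555, 0.832, -0.0, 0.0]
contact_force: [0.2, 0.0, -1.1]
gripper_width: 9.5
```

Call:
drive_tool([
  [-1,[0,0,0.003],0],
  [-1,[0,0,0.002],0],
  [-1,[0,0,0],0],
  [-1,[0,0,0],0],
])

```text
clock: 17.23
position: [540.4, 20.1, 92.4]
ee_rot: [-0.555, 0.832, -0.0, 0.0]
contact_force: [0.1, -0.4, -0.4]
gripper_width: 9.9
```

Call:
drive_tool([
  [-1,[0,0,0.002],0],
  [-1,[0,0,0],0],
  [-1,[0,0,0],0],
])

```text
clock: 17.6
position: [540.4, 20.1, 91.8]
ee_rot: [-0.555, 0.832, 0.0, -0.0]
contact_force: [0.7, 0.3, -0.7]
gripper_width: 9.8
```

Call:
drive_tool([
  [-1,[0,0,0.002],0],
  [-1,[0,0,0],0],
  [-1,[0,0,0],0],
])

```text
clock: 17.98
position: [540.4, 20.1, 91.2]
ee_rot: [-0.555, 0.832, -0.0, -0.0]
contact_force: [0.3, -0.7, -0.0]
gripper_width: 9.8
```

Call:
drive_tool([
  [-1,[0,0,0.002],0],
  [-1,[0,0,0],0],
  [-1,[0,0,0],0],
])

```text
clock: 18.35
position: [540.7, 20.1, 91.0]
ee_rot: [-0.556, 0.832, -0.0, 0.0]
contact_force: [0.0, -1.2, 3.0]
gripper_width: 10.3
```

Call:
drive_tool([
  [-1,[0,0,0.002],0],
  [-1,[0,0,0],0],
  [-1,[0,0,0],0],
])

```text
clock: 18.73
position: [541.0, 20.1, 91.0]
ee_rot: [-0.556, 0.831, -0.0, 0.001]
contact_force: [-0.4, -0.7, 6.3]
gripper_width: 10.0
```

Call:
drive_tool([
  [-1,[0,0,-0.003],0],
  [-1,[0,0,0],0],
  [-0.7,[0,0,0],0],
  [-0.6,[0,0,0],0],
  [-0.4,[0,0,0],0],
  [-0.2,[0,0,0],0],
  [0,[0,0,0],0],
  [0,[0,0,0],0],
])

```text
clock: 19.73
position: [540.3, 20.1, 90.9]
ee_rot: [-0.555, 0.832, 0.0, -0.0]
contact_force: [-0.2, 0.9, 0.2]
gripper_width: 42.5
```

Run:
```python
from h import *
im=get_image('wrist')
save('w10',im)
```

```text
(no output)
```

View pics/w10.png

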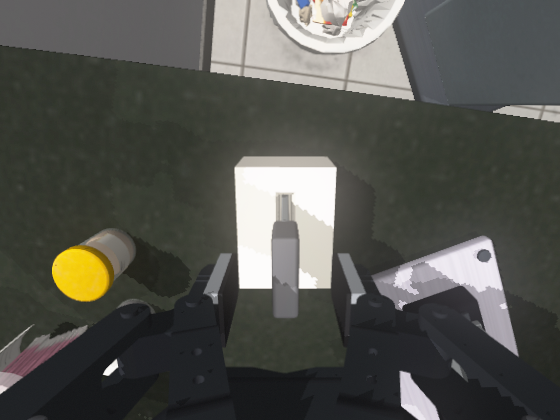

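Call:
drive_tool([
  [0,[0,0,-0.03],0],
  [0,[0,0,-0.05],0],
  [0,[0,0,-0.1],0],
  [0,[0,0,-0.12],0],
  [0,[0,0,-0.12],0],
  [0,[0,0,-0.12],0],
  [0,[-0.12,0,0],0],
  [0,[-0.12,0,0],0],
  [0,[-0.12,0,0],0],
  [0,[0,0,0],0],
  [0,[0,0,0],0],
])

```text
clock: 21.15
position: [581.5, 119.7, 253.6]
ee_rot: [-0.556, 0.831, -0.0, 0.0]
contact_force: [0.0, -0.6, 1.0]
gripper_width: 42.7
```

Run:
```python
from h import *
im=get_image('wrist');save('w11',im)
print(proj(calibration('wrist'),(540.5,21.5,111)))
s=get_image('scene');save('s11c',cv2.resize(s[150:285,200:420],None,fx=3.6,fy=3.6,interpolation=cv2.INTER_CUBIC))
save('t11',get_image('top'))
```

```text
[285.64821928  62.55431141]
```

View pics/w11.png

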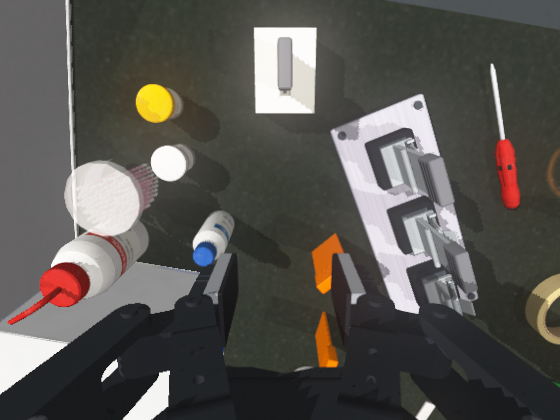

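View pics/s11c.png

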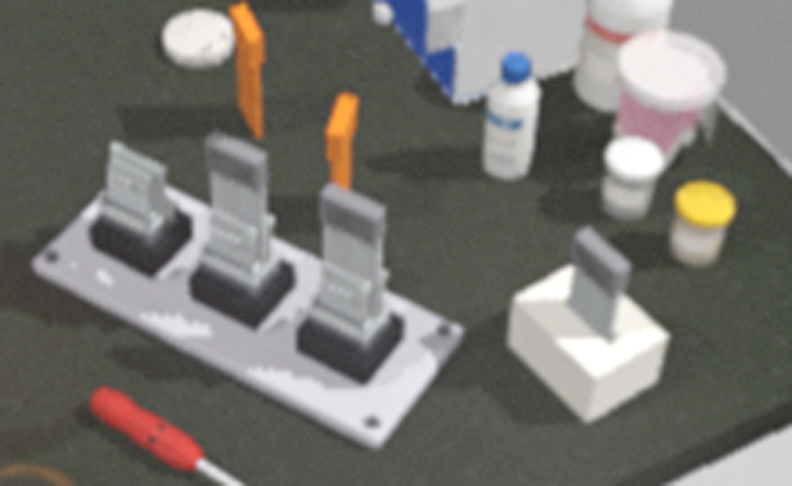

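View pics/t11.png

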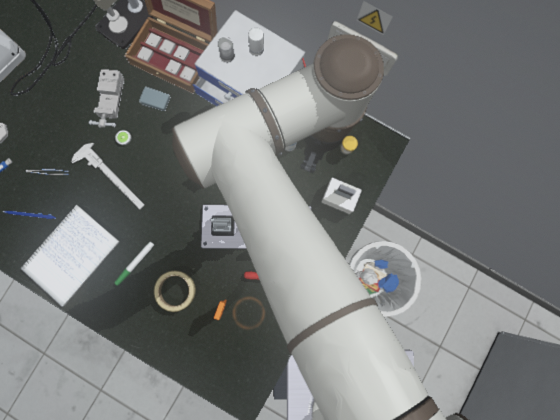

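The wrist and scene pictures show the card upright in the stand slot (wrist about (285,65)). The left clip is empty, and the middle and right cards are seated as before. The jars, bottle and screwdriver have not moved.

```bash
python3 -c "
from bench import *
print(job_done())"
```

```text
the job is handed in; nothing more can be done
None
```

The left clip was the weak one, and its card now stands upright in the slot of the white stand. The job is handed in at about 21 s of the 72 s allowed.

- **Finding the clip:** I pulled the left card up in steps of about 0.5 mm. The wrist force levelled off at about 4 N (4.6 N at most), well under 10 N. The card came up with the fingers, so it was sliding in the clip and not in the grip. A sound clip holds to about 14 N, so I did not pull on the other two cards.
- **Standing it in the slot:** I lowered the card until it met the slot floor at TCP height 91.0 mm, which is the computed height for fully down. The contact force there was about 6 N. I then eased off and let go.
- **Last checks:** The scene and wrist pictures show the card upright in the slot, and the middle and right cards as they were at the start. The jars, bottle and screwdriver have not moved as far as they can be seen. In the top picture the arm hides much of the rack, so those checks rest on the other two cameras. I read no clip head or jaw positions directly.

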